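# Restock the matching rack bay

## Task

Slide the green-banded carton lying on the counter into the rack bay that already holds the green-banded stock, and push it back until both are packed close together against that bay's sprung back stop: press until you clearly feel the stop resist, but gently, so that the cartons are not crushed. Leave it lying flat in the bay with the green stock upright behind it, and leave the other stock and everything else on the counter where it is.

Things in the scene. Friction and masses are not known exactly. Their poses are not given: they have to be found in the camera images.
- rack: Low blue rack fixed on the counter (all in mm): four dividers, 6 thick, 35 high, form three bays side by side, open at the front, no floor (cartons slide on the counter). Origin at counter level, centre of the front line; x points into the bays, z up. Bay centre lines at y = -110, 0, 110; each 104 clear. Dividers run from x = 9 (rounded noses) to a back rail at x = 208.
- rack_back (a point): Middle of the rack's back rail, at (mm) x = 208, z = 35 of the rack. Before it each bay has a steel sprung plate (84 wide, top at 63) on its own adjustable stop block. The plate's resting face is anywhere from x = 125 to 165 of the rack, different per bay and not reported; it yields up to 8 against its spring (about 0.9 N per mm), then is solid.
- new_carton: Closed cardboard carton of discs with a green band round it and a green square on top, lying flat on the counter in front of the rack; 90 x 90 mm, 40 mm high, too wide to grasp, 0.15 to 0.31 kg. Origin at the centre of its underside, z up.
- stock_green: Cardboard carton with a green band, standing on edge at the back of one of the bays, loose: 35 mm deep (its x), 90 wide (its y), 80 high, about 0.12 kg; it starts short of the bay's back stop. Origin at the centre of its underside; x points into the bay as the rack's x.
- stock_red: Cardboard carton with a red band, standing on edge at the back of one of the bays, loose: 35 mm deep (its x), 90 wide (its y), 80 high, about 0.12 kg; it starts short of the bay's back stop. Origin at the centre of its underside; x points into the bay as the rack's x.
- stock_yellow: Cardboard carton with a yellow band, standing on edge at the back of one of the bays, loose: 35 mm deep (its x), 90 wide (its y), 80 high, about 0.12 kg; it starts short of the bay's back stop. Origin at the centre of its underside; x points into the bay as the rack's x.
- disc_stack: rust-red stack of grinding discs, 116 across, 24 high mm; loose bystander. Origin at the centre of its underside.
- flap_wheel: black flap wheel with a blue centre, 100 across, 20 high mm; loose bystander. Origin at the centre of its underside.
- paper_roll: standing rust-red roll of abrasive paper, 84 across, 75 high mm; loose bystander. Origin at the centre of its underside.
- pen_cup: grey plastic cup, 70 across, 90 high mm; loose bystander. Origin at the centre of its underside.
- tape_measure: yellow tape measure, 70 x 40 x 65 high mm; loose bystander. Origin at the centre of its underside.
- spray_can: red spray can, 60 across, 170 high mm; loose bystander. Origin at the centre of its underside.
There are look-alikes about, which are no part of the job. What is shaped like the new_carton but pink is not meant.

How it is judged:
By the outcome, as a careful person would: the job done as asked, in the order asked, and still so for the second after the job is handed in, with the robot touching nothing.
It also fails if it takes over 64 s, if anything falls off the work surface, if the arm or the gripper's body presses on something with over 40 N, if the wrist force passes 120 N, or if a joint passes its speed limit or range.

## Robot

A 7-joint arm with a two-finger parallel gripper is mounted at the origin on the work surface. World frame = base frame: x ahead of the robot, y to its left, z up, the work surface at z = 0. Lengths are in m, angles in rad, forces in N, time in s.
With the tool pointing down it reaches from about 0.4 to 0.85 m from the base axis. Payload 4.5 kg.
Tool frame: the origin (TCP) lies midway between the tips of the shut fingers; the grasp point (between the pads) lies 19 mm behind it; z points along the fingers, y is the line along which they close (so a half turn about z gives the same grasp; the last joint's range is limited). The gripper opens to 88 mm and grips with 3 to 60 N. Pads are 18 mm wide; open, the fingers measure 123 mm over their backs; the gripper's body (75 mm by 187 mm) begins 45 mm behind the grasp point.
Start: joints at [-1.107, 0.689, -0.195, 1.565, 0.157, 0.902, -0.215], TCP at [0.26, 0.568, 0.239] pointing down, gripper open.
Joint ranges: [-3.01, 3.01], [-0.46, 2.08], [-1.47, 1.51], [0.13, 2.56], [-1, 4.14], [0.04, 2.09], [-2.66, 2.66]. Speed limits (rad/s): [2.57, 2.57, 3.14, 3.14, 3.14, 3.14, 3.14].

## Interface

Orientations are given as a unit quaternion [x, y, z, w].
In Python, from plant import r gives the robot as it stands.
- The arm moves only by the tool move_arm, never from a script. Its argument "targets" is a list that holds one entry, the list of rows, each a list of 7 numbers: the opening, from 0 (shut) to 1 (fully open), then the shift along the tool's x, y, z in mm, then the turn, a rotation vector about the tool's x, y, z in degrees. In form: [[[claw, dx, dy, dz, ax, ay, az], ...]]. A call has 1 to 10 rows; each row is the pose to reach, as a shift and turn from the pose commanded when the call began, along the tool's axes at that moment; what a row does not reach only later rows make up. A row lasts 1/8 s, in which the tool goes at most 62.5 mm and 10.7 degrees, less where a joint would pass 70% of its speed; a pose out of reach is approached as far as the arm can. A call with a gripper value outside its range is refused whole. The fingers move at their own pace and stop on an object; "newtons" is the grip in N (left out, the last holds). Time passes only in rows, so rows that repeat a pose let the fingers close. It gives the time, the measured TCP pose, the force, the opening and the grip force at its end, in the units of the state.
- r.get_state(): the state, without advancing time (a new reading comes with each control period).
- r.snapshot(name): name is "scene" or "top" or "wrist"; returns the picture (420x560x3 uint8, red, green, blue); there is no depth.
- r.camera_info(name): a dict with "fx", "fy", "cx", "cy" (pixels), "R" (3x3) and "t" (3): a world point X has camera coordinates R X + t. Camera axes: x right, y down, z forward; pixel columns grow to the right and rows downward; lengths in m; the calibration is good to about 2 mm. A picture is of the moment at which its call begins: read the wrist's pose just before it. camera_info takes no time and is no camera call; for the wrist camera it gives the pose at the moment of the call.
- r.finish_job(): hands the job in; it is judged then, once.
The state is a dict: "clock": time; "q": joint angles; "qd": joint speeds; "joint_torque": joint torques, N m; "tool_pos": TCP position; "eef_rot": TCP orientation; "contact_force": force on the tool from outside, world axes, zero at the start; "moment": the same for the moment, N m; "opening": opening from 0.0 (shut) to 1.0 (fully open); "finger_force": force on a finger pad.
Only numpy, scipy, OpenCV 4.12 (cv2) and the standard library are available. Lean on these libraries where they do the work, as an engineer would, in place of code of your own. Each camera call takes 0.05 s, during which the arm holds its last target. There are 200 camera calls.

## Working session

There is one attempt and no reset: what is moved stays moved. The work goes in short steps, Python scripts to look and compute and a tool call to move; the robot and the scene stay as the last step left them, time stands still between calls to the robot, and variables do not carry over. Pictures are saved under pics/ and viewed, at most 10 in all, crops included, and the job is handed in when it is done.

Besides the shell and the picture viewer there is one more tool, called by a JSON object that holds its "method" and its "body", one argument or row to a line. move_arm: Moves the arm, as the interface text tells. Its arguments: {"type":"object","properties":{"targets":{"type":"array","items":{"type":"array","items":{"type":"array","items":{"type":"number"}}}},"newtons":{"type":"number"}},"required":["targets"]}

```bash
mkdir -p pics
python3 - <<'E'
from plant import r
import cv2
for n in("top","scene"):
    cv2.imwrite(f"pics/{n}0.png",r.snapshot(n)[:,:,::-1])
    c=r.camera_info(n);print(n,c)
s=r.get_state();print(s)
E
```

```text
top {'fx': 381.90468299545745, 'fy': 381.90468299545745, 'cx': 281.01630766405907, 'cy': 209.2698365453109, 'R': array([[-2.46898230e-03, -9.99996949e-01,  8.34605143e-05],
       [-9.81254195e-01,  2.40662350e-03, -1.92702914e-01],
       [ 1.92702125e-01, -5.57676063e-04, -9.81257143e-01]]), 't': array([0.01450063, 0.57228747, 0.8996969 ])}
scene {'fx': 512.1488011186443, 'fy': 512.1488011186443, 'cx': 272.8328248963832, 'cy': 203.59209907031328, 'R': array([[ 0.79414191,  0.60773118,  0.00119973],
       [ 0.36643297, -0.47725299, -0.79872176],
       [-0.48483555,  0.63473805, -0.60169935]]), 't': array([-0.43627153, -0.14217406,  1.78202817])}
{'clock': 0.1, 'q': array([-1.10723065,  0.68992911, -0.19451224,  1.56623198,  0.15730514,
        0.902503  , -0.21509888]), 'qd': array([ 0.00023494, -0.00167766,  0.00090247, -0.00113243,  0.00106947,
        0.00162513, -0.00046805]), 'joint_torque': array([-3.73547547e-03, -5.28495026e+01, -1.27165820e+00, -1.53836989e+01,
       -5.25498635e-02,  1.97631416e-03,  4.80401673e-05]), 'tool_pos': array([0.26021881, 0.56762652, 0.23797409]), 'eef_rot': array([ 2.13196941e-01,  9.77008883e-01, -8.32224909e-04, -1.15728290e-04]), 'contact_force': array([-0.1721107 ,  0.37439186,  0.17970247]), 'moment': array([0.00085079, 0.01372507, 0.00803622]), 'finger_force': 0.0, 'opening': 0.9992918243840794}
```

View pics/top0.png

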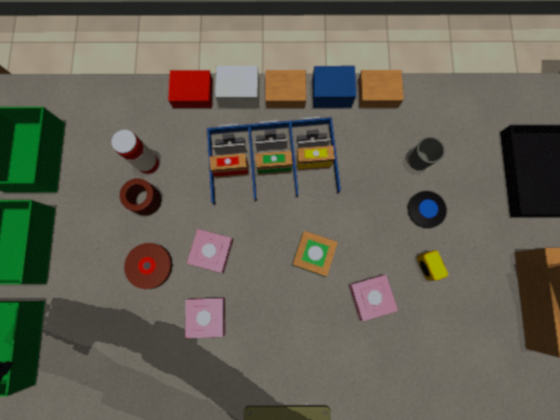

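View pics/scene0.png

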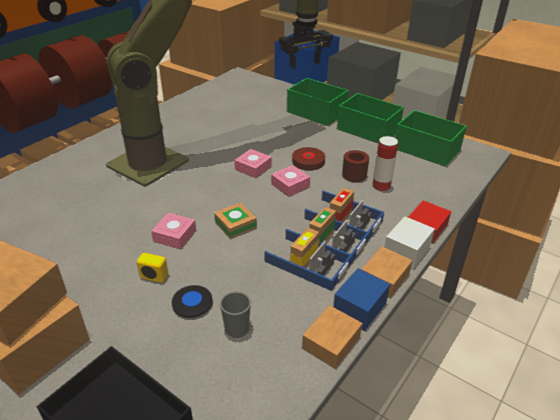

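The top picture shows the rack with red, green and yellow stock from left to right; green is in the middle bay at (273,159). 
- **Candidates for new_carton:** orange carton with a green square at (316,253), and pink cartons at (210,250), (205,318) and (375,297). 
- **Choice:** (316,253), which I'll check in a close crop.

Run:
```python
import cv2
im=cv2.imread("pics/top0.png")[110:285,195:350]
cv2.imwrite("pics/crop0.png",cv2.resize(im,None,fx=3.4,fy=3.4,interpolation=cv2.INTER_CUBIC))
```

```text
(no output)
```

View pics/crop0.png

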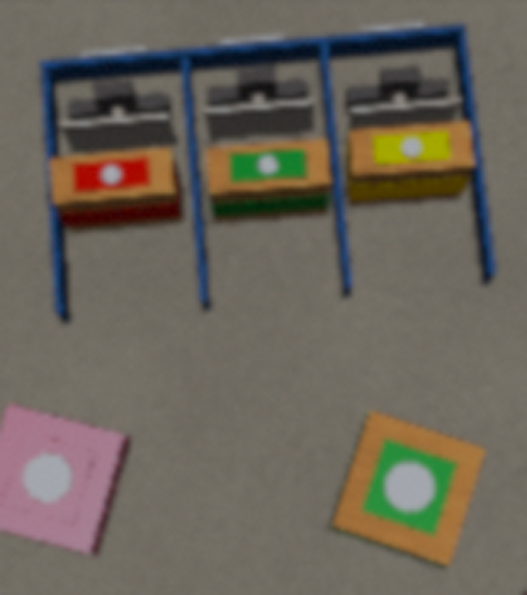

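The crop confirms the orange carton with a green square (410,488 in the crop) and green stock in the middle bay. Next I fit the poses.

```bash
cat > h.py <<'E'
import numpy as np
from plant import r
from scipy.optimize import least_squares
def ray(n,uv,z):
    c=r.camera_info(n);R,t=c["R"],c["t"];o=-R.T@t
    d=R.T@np.array([(uv[0]-c["cx"])/c["fx"],(uv[1]-c["cy"])/c["fy"],1]);return (o+d*(z-o[2])/d[2])[:2]
def T(p,P):
    c,s=np.cos(p[2]),np.sin(p[2]);return np.asarray(P)@np.array([[c,s],[-s,c]])+p[:2]
def fit(model,pts,g):
    f=least_squares(lambda p:(T(p,model)-pts).ravel(),g);return f.x,np.abs(f.fun).max()
def inv(p,P):
    c,s=np.cos(p[2]),np.sin(p[2]);return (np.asarray(P)-p[:2])@np.array([[c,-s],[s,c]])
E
python3 - <<'E'
from h import *
C=lambda l,z:np.array([ray("top",(195+u/3.4,110+v/3.4),z) for u,v in l])
n=C([(65,320),(206,307),(347,294),(489,281),(45,63),(463,30)],.035)
M=np.array([(9,165),(9,55),(9,-55),(9,-165),(211,165),(211,-165)])/1e3
rk,e=fit(M,n,[.5,0,0]);print("rack",rk,np.degrees(rk[2]),e)
c=C([(370,412),(485,449),(449,565),(333,524)],.04)
ck,e=fit(np.array([(45,45),(45,-45),(-45,-45),(-45,45)])/1e3,c,[.4,0,0]);print("carton",ck,np.degrees(ck[2]),e)
print("in rack",inv(rk,[ck[:2]]),np.degrees(ck[2]-rk[2]))
g=C([(208,150),(328,141),(331,187),(209,195)],.08);print("stock",inv(rk,g))
print("plate",inv(rk,C([(208,108),(312,103)],.063)))
print("noses",inv(rk,n))
for nm,l,z in [("pinkR",[(352,285),(388,275),(397,309),(361,320)],.04),("pinkL",[(197,231),(232,238),(223,272),(188,263)],.04)]:
    P=np.array([ray("top",p,z) for p in l]);print(nm,P,inv(rk,P).round(3).tolist())
E
```

```text
rack [0.59718298 0.02391984 0.08659128] 4.961314917574372 0.004541730694294949
carton [ 0.46377757 -0.0720695  -0.32885036] -18.841737658828993 0.0017909716404240772
in rack [[-0.14120704 -0.08409239]] -23.803052576403367
stock [[ 0.11546362  0.04129859]
 [ 0.11453532 -0.04751572]
 [ 0.0790653  -0.04636953]
 [ 0.08092742  0.0432122 ]]
plate [[ 0.15472434  0.03937486]
 [ 0.1517099  -0.03932975]]
noses [[ 0.00699299  0.16061541]
 [ 0.00754635  0.05396503]
 [ 0.0081019  -0.05310951]
 [ 0.00859223 -0.16136618]
 [ 0.21421136  0.16484635]
 [ 0.21255518 -0.1649511 ]]
pinkR [[ 0.38603821 -0.16022213]
 [ 0.40995005 -0.24971646]
 [ 0.32881918 -0.26691339]
 [ 0.30337746 -0.17871676]] [[-0.226, -0.165], [-0.21, -0.256], [-0.293, -0.267], [-0.31, -0.176]]
pinkL [[0.5202158  0.22453838]
 [0.50231681 0.13611381]
 [0.41823845 0.15641514]
 [0.44044404 0.2436256 ]] [[-0.059, 0.207], [-0.085, 0.12], [-0.167, 0.147], [-0.137, 0.232]]
```

```bash
cat >> h.py <<'E'
RK=np.array([.59718,.02392,.08659])
from scipy.spatial.transform import Rotation as Ro
def rel(targets):
    """targets (x,y,z,yaw_of_tool_y deg) world -> rows in present tool axes"""
    s=r.get_state();A=Ro.from_quat(s["eef_rot"]);y0=A.apply([0,1,0]);y0=np.degrees(np.arctan2(y0[1],y0[0]))
    print("at",s["tool_pos"].round(4),"yaw",y0.round(1),"F",s["contact_force"].round(2),"t",s["clock"])
    for x,y,z,w in targets:
        d=A.inv().apply(np.array([x,y,z])-s["tool_pos"])*1e3
        print("  ",d.round(1),"az",round(-(w-y0),1))
def rackT(x,y,z,w):  # rack frame mm, deg -> world
    p=T(RK,[[x/1e3,y/1e3]])[0];return (*p,z,w+np.degrees(RK[2]))
def side(cx,cy,yaw,off,z=.012): # tool beside the carton's -y face, tool y along carton x (rack frame)
    a=np.radians(yaw);return rackT(cx+off*np.sin(a),cy-off*np.cos(a),z,yaw)
E
python3 - <<'E'
from h import *
p=side(-141,-84,-23.8,68)
print(p)
rel([(.42,.2,.23,p[3]),(*p[:2],.15,p[3]),p])
E
```

```text
(np.float64(0.44201513316588714), np.float64(-0.13631653749604622), 0.012, np.float64(-18.838758451962203))
at [0.2602 0.5676 0.238 ] yaw 65.4 F [-0.17  0.37  0.18] t 0.1
   [-298.4 -267.6    8.5] az 84.2
   [-458.5 -564.1   89. ] az 84.2
   [-458.5 -563.8  227. ] az 84.2
```

{"method": "move_arm", "body": {
  "targets": [
    [[0.5,-45,-40,0,0,0,10],[0.5,-90,-80,0,0,0,20],[0.5,-135,-120,0,0,0,30],[0.5,-180,-160,0,0,0,40],[0.5,-220,-200,0,0,0,50],[0.5,-260,-235,0,0,0,60],[0.5,-298,-268,0,0,0,70],[0.5,-325,-315,0,0,0,78],[0.5,-350,-365,0,0,0,84],[0.5,-375,-410,10,0,0,84]]
  ]
}}

```text
clock: 1.35
tool_pos: [0.4307, 0.0375, 0.2289]
eef_rot: [0.812, 0.583, 0.0, 0.0]
contact_force: [0.9, 0.5, 0.2]
opening: 0.499
finger_force: 0.0
```

Run:
```python
from h import *
p=side(-141,-84,-23.8,68)
rel([(*p[:2],.15,p[3]),p]);print(r.get_state()["opening"],r.get_state()["q"])
```

```text
at [0.4307 0.0375 0.2289] yaw -18.7 F [0.87 0.54 0.16] t 1.35
   [-161.    66.3   78.9] az 0.2
   [-161.1   66.1  216.9] az 0.2
0.49921891642430405 [-0.29399907  0.46975748  0.14902059  2.14235197 -0.131286    0.53650311
 -0.37398688]
```

{"method": "move_arm", "body": {
  "targets": [
    [[0.5,-45,20,20,0,0,0],[0.5,-90,40,40,0,0,0],[0.5,-135,55,60,0,0,0],[0.5,-161,66,79,0,0,0],[0.5,-161,66,125,0,0,0],[0.5,-161,66,165,0,0,0],[0.5,-161,66,195,0,0,0],[0.5,-161,66,210,0,0,0],[0.5,-161,66,216,0,0,0],[0.5,-161,66,216,0,0,0]]
  ]
}}

```text
clock: 2.6
tool_pos: [0.445, -0.1354, 0.0151]
eef_rot: [0.812, 0.583, -0.001, -0.001]
contact_force: [0.8, -0.7, 0.1]
opening: 0.501
finger_force: 0.0
```

Run:
```python
from h import *
import cv2
L=[side(-141,-84,-23.8,d) for d in (62,54)]
for k in range(1,9):
    a=23.8*k/8; R=84/(2*np.sin(np.radians(11.9))*np.sin(np.radians(78.1)))
    th=np.radians(66.2+a); t0=np.radians(66.2)
    x=-141+R*(np.sin(th)-np.sin(t0)); y=-84-R*(np.cos(th)-np.cos(t0))
    L.append(side(x,y,-23.8+a,54)); print(round(x),round(y),a)
rel(L)
cv2.imwrite("pics/w1.png",r.snapshot("top")[110:330,190:400,::-1].repeat(2,0).repeat(2,1))
```

```text
-137 -74 2.975
-133 -64 5.95
-130 -53 8.925
-128 -43 11.9
-126 -32 14.875
-124 -22 17.85
-124 -11 20.825
-123 0 23.8
at [ 0.445  -0.1354  0.0151] yaw -18.6 F [ 0.83 -0.71  0.12] t 2.6
   [ 4.2 -2.5  3.2] az 0.2
   [12.2 -2.5  3.2] az 0.2
   [23.   0.1  3.1] az -2.8
   [34.   2.1  3.1] az -5.7
   [45.1  3.5  3.1] az -8.7
   [56.2  4.4  3.1] az -11.7
   [67.4  4.6  3.1] az -14.7
   [78.5  4.3  3.1] az -17.6
   [89.7  3.4  3.1] az -20.6
   [100.7   1.9   3.1] az -23.6
```

View pics/w1.png

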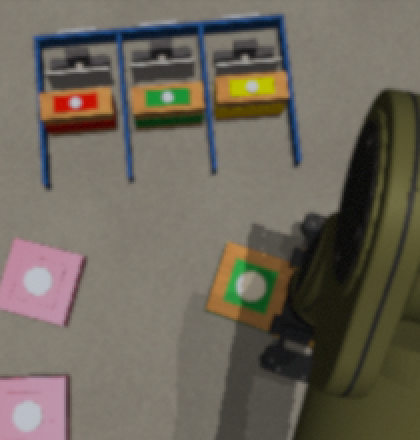

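The gripper sits beside the carton's right face (crop 300,290) and everything is clear. I push with a gentle turn.

{"method": "move_arm", "body": {
  "targets": [
    [[0.5,4,-3,0,0,0,0],[0.5,8,-3,0,0,0,0],[0.5,12,-3,0,0,0,0],[0.5,18,-1,0,0,0,-1.4],[0.5,23,0,0,0,0,-2.8],[0.5,29,1,0,0,0,-4.3],[0.5,34,2,0,0,0,-5.7],[0.5,40,3,0,0,0,-7.2],[0.5,45,3.5,0,0,0,-8.7],[0.5,51,4,0,0,0,-10.2]]
  ]
}}

```text
clock: 3.9
tool_pos: [0.4643, -0.0878, 0.0147]
eef_rot: [0.757, 0.654, -0.001, -0.002]
contact_force: [-0.2, -2.7, 1.5]
opening: 0.499
finger_force: 1.2
```

Run:
```python
from h import *
import cv2
L=[side(x,y,w,54) for x,y,w in [(-129,-48,-13.4),(-128,-43,-11.9),(-127,-38,-10.4),(-126,-32,-9),(-125,-27,-7.5),(-124,-22,-6),(-124,-16,-4.5),(-123.5,-11,-3),(-123,-5.5,-1.5),(-123,0,0)]]
rel(L)
```

```text
at [ 0.4643 -0.0878  0.0147] yaw -8.3 F [-0.2  -2.68  1.49] t 3.9
   [-0.6  0.7  2.7] az 0.1
   [4.5 1.9 2.7] az -1.4
   [9.7 3.1 2.7] az -2.9
   [15.8  4.   2.7] az -4.3
   [21.   5.3  2.7] az -5.8
   [26.3  6.5  2.7] az -7.3
   [32.3  6.5  2.7] az -8.8
   [37.6  7.3  2.7] az -10.3
   [43.3  7.9  2.7] az -11.8
   [49.   8.   2.7] az -13.3
```

{"method": "move_arm", "body": {
  "targets": [
    [[0.5,5,2,0,0,0,-1.4],[0.5,10,3,0,0,0,-2.9],[0.5,16,4,0,0,0,-4.3],[0.5,21,5.3,0,0,0,-5.8],[0.5,26,6.5,0,0,0,-7.3],[0.5,32,6.5,0,0,0,-8.8],[0.5,37.5,7.3,0,0,0,-10.3],[0.5,43,8,0,0,0,-11.8],[0.5,49,8,0,0,0,-13.3],[0.5,49,8,0,0,0,-13.3]]
  ]
}}

```text
clock: 5.15
tool_pos: [0.4793, -0.0398, 0.0147]
eef_rot: [0.676, 0.737, -0.001, -0.003]
contact_force: [0.5, -1.0, -0.4]
opening: 0.503
finger_force: 0.0
```

Run:
```python
from h import *
import cv2
rel([])
im=r.snapshot("top")[:,:,::-1];cv2.imwrite("pics/full2.png",im)
cv2.imwrite("pics/w2.png",cv2.resize(im[110:285,195:350],None,fx=3.4,fy=3.4,interpolation=cv2.INTER_CUBIC))
```

```text
at [ 0.4793 -0.0398  0.0147] yaw 5.0 F [ 0.54 -1.01 -0.44] t 5.15
```

View pics/w2.png

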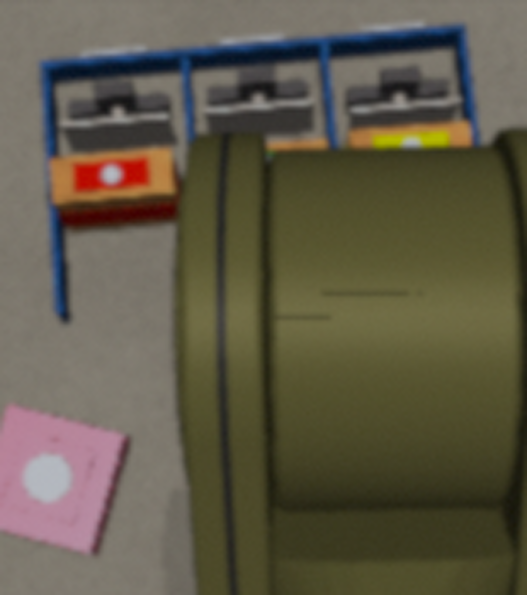

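{"method": "move_arm", "body": {
  "targets": [
    [[0.5,-10,0,0,0,0,0],[0.5,-25,0,0,0,0,0],[0.5,-40,0,-20,0,0,0],[0.5,-45,0,-60,0,0,0],[0.5,-60,0,-110,0,0,0],[0.5,-110,-15,-120,0,0,0],[0.5,-160,-30,-120,0,0,0],[0.5,-200,-40,-120,0,0,0],[0.5,-200,-40,-120,0,0,0]]
  ]
}}

```text
clock: 6.32
tool_pos: [0.4549, -0.2496, 0.1348]
eef_rot: [0.68, 0.733, -0.002, -0.001]
contact_force: [0.5, 0.2, 0.6]
opening: 0.5
finger_force: 0.0
```

Run:
```python
from h import *
import cv2
print(r.get_state()["q"].round(2))
p=rackT(-195,0,.012,-90);rel([(*p[:2],.135,p[3]),p])
im=r.snapshot("top")[:,:,::-1];cv2.imwrite("pics/full3.png",im)
cv2.imwrite("pics/w3.png",cv2.resize(im[110:285,195:350],None,fx=3.4,fy=3.4,interpolation=cv2.INTER_CUBIC))
```

```text
[ 0.39  0.72  0.03  1.98 -0.04  0.45  0.53]
at [ 0.4549 -0.2496  0.1348] yaw 4.4 F [0.47 0.19 0.57] t 6.325
   [259.9 -32.3  -0.5] az 89.4
   [260.1 -31.7 122.5] az 89.4
```

View pics/w3.png

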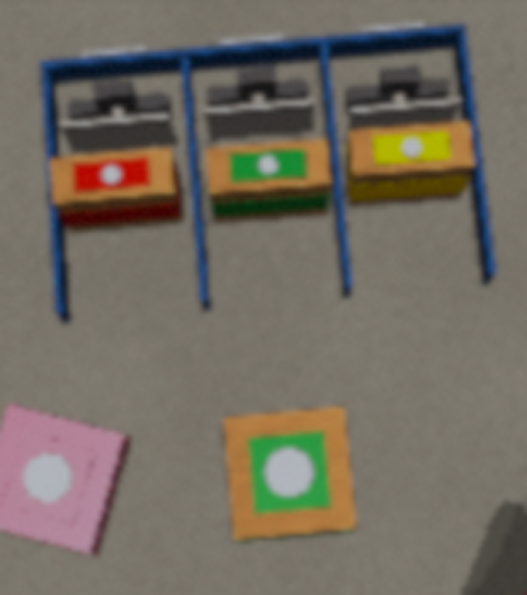

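Run:
```python
from h import *
c=np.array([ray("top",(195+u/3.4,110+v/3.4),.04) for u,v in [(223,420),(344,407),(355,527),(235,539)]])
M=np.array([(45,45),(45,-45),(-45,-45),(-45,45)])/1e3
ck,e=fit(M,c,[.4,0,0]);print(inv(RK,[ck[:2]])*1e3,np.degrees(ck[2]-RK[2]),e)
# refined direct measure of the noses' mid-lines, z=35: rows of divider 2 and 3 tips and roots
for l in [[(206,307),(186,55)],[(347,294),(325,42)]]:
    print(inv(RK,[ray("top",(195+u/3.4,110+v/3.4),.035) for u,v in l])*1e3)
```

```text
[[-123.03011682    2.40758388]] 0.6222944988567587 0.0014334188806156972
[[  7.54923353  53.96461897]
 [211.04410104  54.17721349]]
[[  8.10492654 -53.10991204]
 [212.18271358 -55.60051524]]
```

{"method": "move_arm", "body": {
  "targets": [
    [[0.5,30,0,0,0,0,10],[0.5,60,-5,0,0,0,20],[0.5,90,-10,0,0,0,30],[0.5,120,-15,0,0,0,40],[0.5,150,-20,0,0,0,50],[0.5,180,-25,0,0,0,60],[0.5,210,-30,0,0,0,70],[0.5,240,-32,0,0,0,80],[0.5,260,-32,0,0,0,89.4],[0.5,260,-32,0,0,0,89.4]]
  ]
}}

```text
clock: 7.62
tool_pos: [0.4025, 0.0148, 0.135]
eef_rot: [0.999, 0.051, -0.003, -0.001]
contact_force: [-0.5, 0.7, -0.7]
opening: 0.503
finger_force: 0.0
```

Run:
```python
from h import *
rel([rackT(-195,2.4,.012,-89.4),rackT(-178,2.4,.012,-89.4),rackT(-54,0,.012,-90),rackT(0,0,.012,-90),rackT(20,0,.012,-90)])
```

```text
at [0.4025 0.0148 0.135 ] yaw -84.1 F [-0.47  0.67 -0.7 ] t 7.625
   [  0.3   5.6 123. ] az 0.3
   [ 17.3   5.9 122.9] az 0.3
   [141.3  10.2 122.2] az 0.9
   [195.3  11.1 121.9] az 0.9
   [215.3  11.4 121.8] az 0.9
```

{"method": "move_arm", "body": {
  "targets": [
    [[0.5,0,6,40,0,0,0.5],[0.5,0,6,80,0,0,0.5],[0.5,0,6,110,0,0,0.5],[0.5,0,6,121,0,0,0.5],[0.5,8,6,121,0,0,0.5],[0.5,14,6,121,0,0,0.5],[0.5,19,6,121,0,0,0.5],[0.5,24,6,121,0,0,0.5]]
  ]
}}

```text
clock: 8.62
tool_pos: [0.4383, 0.0095, 0.0234]
eef_rot: [0.999, 0.044, -0.012, -0.001]
contact_force: [-2.8, -0.5, 1.9]
opening: 0.497
finger_force: 1.3
```

```bash
cat >> h.py <<'E'
def where():
    s=r.get_state();print("tool in rack",inv(RK,[s["tool_pos"][:2]])*1e3,"Fx rack",s["contact_force"][:2]@[np.cos(RK[2]),np.sin(RK[2])], "fingers",s["finger_force"])
E
python3 - <<'E'
from h import *
where();rel([rackT(-124,1,.012,-90),rackT(-54,0,.012,-90)])
E
```

```text
tool in rack [[-159.48943168   -0.60521174]] Fx rack -2.8554183789547194 fingers 1.3437495008111
at [0.4383 0.0095 0.0234] yaw -85.0 F [-2.82 -0.48  1.89] t 8.625
   [35.8 -1.5 10.5] az 0.0
   [105.7  -0.5   8.8] az 0.0
```

{"method": "move_arm", "body": {
  "targets": [
    [[0.5,3,0,0,0,0,0],[0.5,6,0,0,0,0,0],[0.5,6,0,0,0,0,0]]
  ]
}}

```text
clock: 9.0
tool_pos: [0.4449, 0.0101, 0.0229]
eef_rot: [0.999, 0.044, -0.012, -0.001]
contact_force: [-0.6, 1.0, 1.2]
opening: 0.5
finger_force: 0.6
```

Run:
```python
from h import *
where();rel([rackT(-124,0,.012,-90),rackT(-54,0,.012,-90)]);print(r.get_state()["eef_rot"],r.get_state()["q"])
```

```text
tool in rack [[-152.90154184   -0.63315417]] Fx rack -0.4691135212599845 fingers 0.5523819476366043
at [0.4449 0.0101 0.0229] yaw -85.0 F [-0.56  1.    1.25] t 9.0
   [29.2 -0.6 10.2] az 0.0
   [99.1 -0.5  8.5] az 0.0
[ 9.98973902e-01  4.36193043e-02 -1.21468173e-02 -9.77330555e-04] [-0.16559677  0.91244785  0.06974216  2.21619777 -0.9965269   0.07029553
 -0.60963423]
```

```bash
cat >> h.py <<'E'
def tilt(yaw=-90):
    s=r.get_state();A=Ro.from_quat(s["eef_rot"]);w=np.radians(yaw)+RK[2];y=np.array([np.cos(w),np.sin(w),0]);z=np.array([0,0,-1.])
    print("rotvec",np.degrees((A.inv()*Ro.from_matrix(np.c_[np.cross(y,z),y,z])).as_rotvec()).round(2))
E
python3 -c "
from h import *
tilt()"
```

```text
rotvec [-0.17  1.39  0.04]
```

{"method": "move_arm", "body": {
  "targets": [
    [[0.5,6,0,0,0,0,0],[0.5,12,0,1,0,0,0],[0.5,18,0,2,0,0,0],[0.5,24,0,3,0,0,0],[0.5,30,0,4,0,0,0],[0.5,36,0,5,0,0,0],[0.5,42,0,6,0,0,0],[0.5,48,0,6,0,0,0],[0.5,54,0,7,0,0,0],[0.5,60,0,7,0,0,0]]
  ]
}}

```text
clock: 10.25
tool_pos: [0.504, 0.0152, 0.0143]
eef_rot: [0.999, 0.043, -0.013, -0.001]
contact_force: [-3.9, 0.3, 2.1]
opening: 0.498
finger_force: 1.4
```

Run:
```python
from h import *
where();tilt();rel([rackT(-54,0,.012,-90)])
im=r.snapshot("scene")
import cv2
cv2.imwrite("pics/s4.png",cv2.resize(im[130:310,180:420,::-1],None,fx=3,fy=3,interpolation=cv2.INTER_CUBIC))
```

```text
tool in rack [[-93.56943514  -0.66520916]] Fx rack -3.818550464925304 fingers 1.4156191237270832
rotvec [-0.19  1.46  0.02]
at [0.504  0.0152 0.0143] yaw -85.0 F [-3.86  0.34  2.13] t 10.25
   [39.6 -0.6  1.3] az 0.0
```

View pics/s4.png

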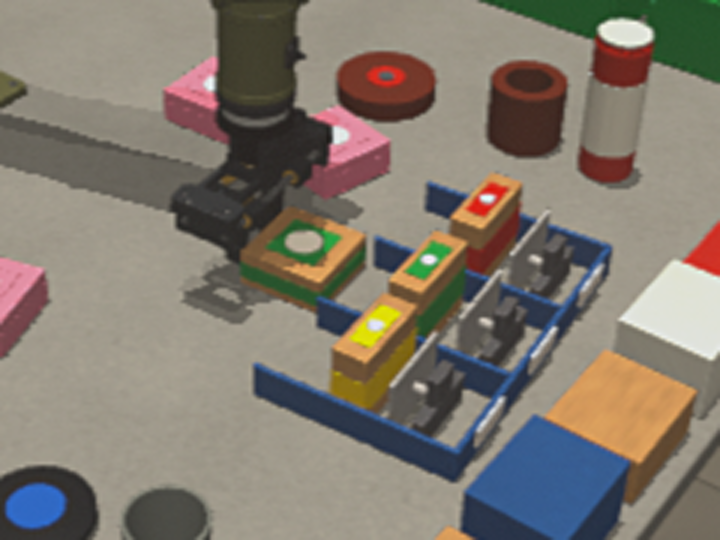

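The carton lies flat just in front of the middle bay; its top corners are at about (243,255), (290,211), (368,239) and (322,287). I check its lateral position against the divider noses.

Run:
```python
from h import *
C=lambda l,z:np.array([ray("scene",(180+u/3,130+v/3),z) for u,v in l])
c=C([(368,239),(322,287),(243,255),(290,211)],.04)
print(inv(RK,c)*1e3)
print("noses",inv(RK,C([(428,184),(377,238),(320,301),(256,367)],.035))*1e3)
where()
```

```text
[[ 15.77375731  40.52788947]
 [ 16.05513511 -46.92868283]
 [-73.40695731 -46.39708488]
 [-73.02075229  38.34733614]]
noses [[  18.69834129  160.33620313]
 [  19.37681413   52.42343331]
 [  22.06384683  -60.29835567]
 [  21.3932855  -168.73307213]]
tool in rack [[-92.28461991  -0.64510172]] Fx rack -0.873694858676677 fingers 0.6145091447979212
```

{"method": "move_arm", "body": {
  "targets": [
    [[0.5,5,0,0,0,0.3,0],[0.5,11,0,0,0,0.6,0],[0.5,17,0,0,0,0.9,0],[0.5,23,0,0,0,1.2,0],[0.5,29,0,0,0,1.4,0],[0.5,35,0,0,0,1.4,0],[0.5,41,0,0,0,1.4,0],[0.5,47,0,0,0,1.4,0],[0.5,53,0,0,0,1.4,0],[0.5,58,0,0,0,1.4,0]]
  ]
}}

```text
clock: 11.55
tool_pos: [0.5619, 0.0202, 0.0129]
eef_rot: [0.999, 0.043, -0.0, -0.002]
contact_force: [-1.6, 0.2, 2.1]
opening: 0.498
finger_force: 1.3
```

Run:
```python
from h import *
where();tilt();rel([rackT(0,0,.014,-90)])
```

```text
tool in rack [[-35.49412495  -0.64398187]] Fx rack -1.6189862731746414 fingers 1.254996880888939
rotvec [-0.19  0.05  0.02]
at [0.5619 0.0202 0.0129] yaw -85.0 F [-1.64  0.2   2.11] t 11.55
   [35.5 -0.6 -1.2] az 0.0
```

{"method": "move_arm", "body": {
  "targets": [
    [[0.5,4,0,0,0,0,0],[0.5,8,0,0,0,0,0],[0.5,12,0,0,0,0,0],[0.5,15,0,0,0,0,0],[0.5,18,0,0,0,0,0],[0.5,21,0,0,0,0,0],[0.5,24,0,0,0,0,0],[0.5,28,0,0,0,0,0],[0.5,32,0,0,0,0,0],[0.5,36,0,0,0,0,0]]
  ]
}}

```text
clock: 12.8
tool_pos: [0.5976, 0.0233, 0.0129]
eef_rot: [0.999, 0.043, -0.001, -0.002]
contact_force: [-3.6, -0.8, 2.6]
opening: 0.501
finger_force: 1.8
```

Run:
```python
from h import *
where()
```

```text
tool in rack [[ 0.36594297 -0.60502675]] Fx rack -3.6284789464344773 fingers 1.7565350979566574
```

{"method": "move_arm", "body": {
  "targets": [
    [[0.5,2,0,0,0,0,0],[0.5,4,0,0,0,0,0],[0.5,6,0,0,0,0,0],[0.5,8,0,0,0,0,0],[0.5,10,0,0,0,0,0]]
  ]
}}

```text
clock: 13.42
tool_pos: [0.6074, 0.0241, 0.0128]
eef_rot: [0.999, 0.043, -0.001, -0.002]
contact_force: [-3.7, -0.6, 2.5]
opening: 0.5
finger_force: 1.7
```

Run:
```python
from h import *
where()
```

```text
tool in rack [[10.17845943 -0.65512344]] Fx rack -3.7056071293946515 fingers 1.690732967108488
```

{"method": "move_arm", "body": {
  "targets": [
    [[0.5,1,0,0,0,0,0],[0.5,2,0,0,0,0,0],[0.5,3,0,0,0,0,0],[0.5,4,0,0,0,0,0]]
  ]
}}

```text
clock: 13.92
tool_pos: [0.6113, 0.0245, 0.0128]
eef_rot: [0.999, 0.043, -0.001, -0.002]
contact_force: [-3.1, 0.2, 3.2]
opening: 0.499
finger_force: 1.7
```

{"method": "move_arm", "body": {
  "targets": [
    [[0.5,1,0,0,0,0,0],[0.5,2,0,0,0,0,0]]
  ]
}}

```text
clock: 14.18
tool_pos: [0.6133, 0.0247, 0.0128]
eef_rot: [0.999, 0.043, -0.001, -0.002]
contact_force: [-3.7, -0.2, 2.2]
opening: 0.498
finger_force: 1.7
```

{"method": "move_arm", "body": {
  "targets": [
    [[0.5,1,0,0,0,0,0],[0.5,2,0,0,0,0,0]]
  ]
}}

```text
clock: 14.42
tool_pos: [0.6146, 0.0248, 0.0128]
eef_rot: [0.999, 0.043, -0.001, -0.002]
contact_force: [-5.7, -0.3, 3.8]
opening: 0.501
finger_force: 2.7
```

Run:
```python
from h import *
where()
```

```text
tool in rack [[17.45777993 -0.67376965]] Fx rack -5.688071772513256 fingers 2.7385003119707108
```

{"method": "move_arm", "body": {
  "targets": [
    [[0.5,0.7,0,0,0,0,0],[0.5,1.5,0,0,0,0,0]]
  ]
}}

```text
clock: 14.68
tool_pos: [0.6154, 0.0248, 0.0128]
eef_rot: [0.999, 0.043, -0.002, -0.002]
contact_force: [-7.2, -0.4, 6.5]
opening: 0.499
finger_force: 3.4
```

{"method": "move_arm", "body": {
  "targets": [
    [[0.5,0.7,0,0,0,0,0],[0.5,1.5,0,0,0,0,0]]
  ]
}}

```text
clock: 14.92
tool_pos: [0.6162, 0.0249, 0.0128]
eef_rot: [0.999, 0.043, -0.002, -0.002]
contact_force: [-8.4, -1.0, 6.2]
opening: 0.5
finger_force: 4.2
```

Run:
```python
from h import *
where()
```

```text
tool in rack [[19.04253024 -0.67097124]] Fx rack -8.437939568040186 fingers 4.236972481012344
```

{"method": "move_arm", "body": {
  "targets": [
    [[0.5,0.7,0,0,0,0,0],[0.5,1.5,0,0,0,0,0]]
  ]
}}

```text
clock: 15.18
tool_pos: [0.617, 0.0249, 0.0128]
eef_rot: [0.999, 0.043, -0.003, -0.002]
contact_force: [-9.0, -1.7, 7.6]
opening: 0.499
finger_force: 4.9
```

{"method": "move_arm", "body": {
  "targets": [
    [[0.5,0.7,0,0,0,0,0],[0.5,1.5,0,0,0,0,0],[0.5,1.5,0,0,0,0,0]]
  ]
}}

```text
clock: 15.55
tool_pos: [0.618, 0.025, 0.0128]
eef_rot: [0.999, 0.043, -0.004, -0.002]
contact_force: [-11.4, -0.1, 9.2]
opening: 0.498
finger_force: 5.3
```

Run:
```python
from h import *
where()
```

```text
tool in rack [[20.80696426 -0.71615555]] Fx rack -11.321975561695336 fingers 5.2575658634305
```

The force has risen from about 3.5 N to 11 N over about 4.5 mm, so the stop is clearly felt. Now I back off and look.

{"method": "move_arm", "body": {
  "targets": [
    [[0.5,-3,0,0,0,0,0],[0.5,-6,0,0,0,0,0],[0.5,-12,0,0,0,0,0],[0.5,-30,0,0,0,0,0],[0.5,-60,0,-10,0,0,0],[0.5,-80,0,-50,0,0,0],[0.5,-100,0,-100,0,0,0],[0.5,-130,20,-140,0,0,0],[0.5,-150,70,-160,0,0,0],[0.5,-150,130,-160,0,0,0]]
  ]
}}

```text
clock: 16.8
tool_pos: [0.4835, -0.1181, 0.1743]
eef_rot: [0.999, 0.045, 0.001, -0.002]
contact_force: [1.9, -0.2, -0.2]
opening: 0.499
finger_force: 0.0
```

{"method": "move_arm", "body": {
  "targets": [
    [[0.5,0,50,0,0,0,0],[0.5,0,100,0,0,0,0],[0.5,0,150,0,0,0,0],[0.5,0,150,0,0,0,0]]
  ]
}}

```text
clock: 17.3
tool_pos: [0.4961, -0.2728, 0.1728]
eef_rot: [0.999, 0.04, 0.001, 0.001]
contact_force: [-0.1, 2.1, 0.3]
opening: 0.499
finger_force: 0.0
```

Run:
```python
from h import *
import cv2
a=r.snapshot("top")[110:285,195:350,::-1];b=r.snapshot("scene")[160:300,260:400,::-1]
f=lambda i,k:cv2.resize(i,None,fx=k,fy=k,interpolation=cv2.INTER_CUBIC)
A=f(a,3);B=cv2.resize(b,(420,420),interpolation=cv2.INTER_CUBIC)
o=np.zeros((525,465+320,3),np.uint8);o[:,:465]=A[:525];o[:320,465:]=cv2.resize(B,(320,320));cv2.imwrite("pics/f5.png",o)
```

```text
(no output)
```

View pics/f5.png

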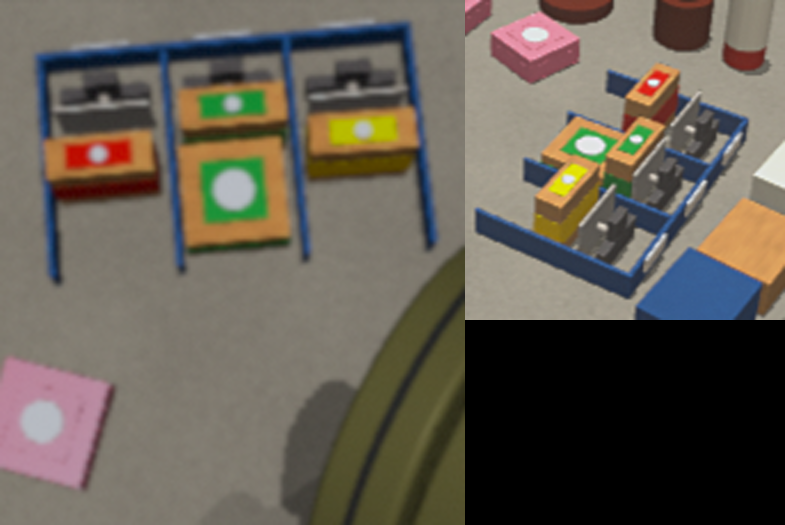

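Run:
```python
from h import *
C=lambda l,z:inv(RK,[ray("top",(195+u/3,110+v/3),z) for u,v in l])*1e3
print(C([(178,91),(285,82),(288,124),(180,134)],.08).round(1));print(C([(178,147),(284,138),(291,239),(184,247)],.04).round(1))
import cv2
b=r.snapshot("scene")[190:260,300:370,::-1];cv2.imwrite("pics/f6.png",cv2.resize(b,(590,590),interpolation=cv2.INTER_CUBIC))
```

```text
[[152.3  43.1]
 [152.3 -47.3]
 [115.  -46.4]
 [114.3  44.3]]
[[116.8  48.6]
 [116.7 -44.1]
 [ 26.  -41.6]
 [ 27.1  50.2]]
```

View pics/f6.png

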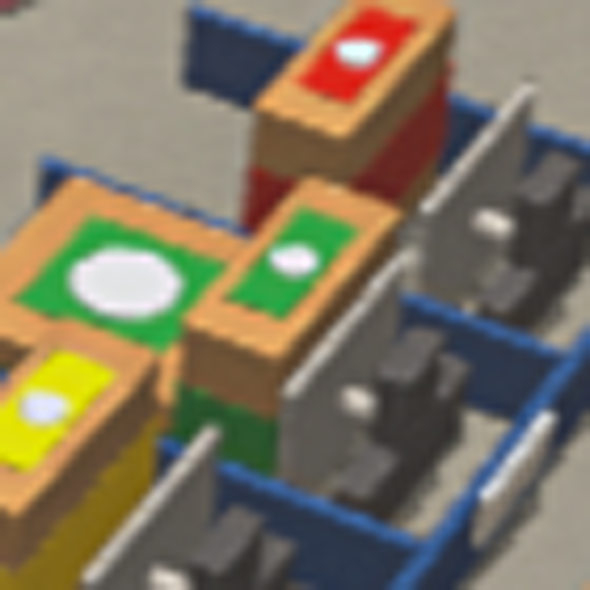

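The green stock stands upright against its plate at (340,330). The new carton lies flat directly in front of it, the neighbouring stock has not moved, and the arm is clear.

```bash
python3 -c "
from plant import r
print(r.finish_job())"
```

```text
the job is handed in; nothing more can be done
None
```

The green-banded carton lies flat in the middle bay, packed against the upright green stock and its sprung stop; I pressed to about 11 N on the wrist (about 3.5 N of that sliding friction) and handed the job in at about 17 s, though no verdict came back.

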